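# Everyone back in their own tray

## Task

The three things in the coloured trays have been mixed up: put the red tape measure in the red tray, the blue spray can in the blue tray and the yellow torch in the yellow tray, each upright in the middle. Make room by standing one of them in the empty grey tray for a while; in the end the grey tray is empty again. Do not knock anything over, and do not shift the polish tin, the roll of packing tape or the padlock.

Things in the scene. Friction and masses are not known exactly. Their poses are not given: they have to be found in the camera images.
- tape_measure: red tape measure standing upright: case 70 mm long (its x), 38 mm thick (its y, the flat sides to grip), 65 mm high (upper 20 mm only 52 mm long); a small steel hook sticks out 6 mm at +x. About 0.22 kg. Origin: centre of its underside; z up. Starts in a tray that is not its own.
- spray_can: blue spray can standing upright: 50 mm across up to 98 mm, then a 38 mm cap, 130 mm high in all, white band around its lower half. About 0.2 kg. Origin: centre of its underside; z up. Starts in a tray that is not its own.
- torch: yellow torch standing on its lens: head 54 mm across up to 30 mm, tapering to a round 36 mm barrel from 48 to 132 mm, black end, 138 mm high in all. About 0.18 kg. Origin: centre of its underside; z up (towards its tail). Starts in a tray that is not its own.
- red_tray: red round tray, fixed to the worktop: 130 mm across the rim, 8 mm high, flat inner floor about 108 mm across and 4 mm above the worktop, rim about 4 mm thick. Origin: centre of its underside, on the worktop; z up.
- blue_tray: blue round tray, fixed to the worktop: 130 mm across the rim, 8 mm high, flat inner floor about 108 mm across and 4 mm above the worktop, rim about 4 mm thick. Origin: centre of its underside, on the worktop; z up.
- yellow_tray: yellow round tray, fixed to the worktop: 130 mm across the rim, 8 mm high, flat inner floor about 108 mm across and 4 mm above the worktop, rim about 4 mm thick. Origin: centre of its underside, on the worktop; z up.
- grey_tray: grey round tray, fixed to the worktop: 130 mm across the rim, 8 mm high, flat inner floor about 108 mm across and 4 mm above the worktop, rim about 4 mm thick. Origin: centre of its underside, on the worktop; z up. The spare place: empty at the start and at the end.
- polish_tin: loose flat shoe polish tin, black with a green lid, 68 mm across, 24 mm high, lying between the trays. Origin: centre of its underside. Not to be shifted.
- packing_tape: loose roll of brown packing tape lying flat between the trays, 72 mm across, 24 mm high. Origin: centre of its underside. Not to be shifted.
- padlock: loose black padlock lying flat between the trays, body 36 x 46 mm, 20 mm high, steel shackle reaching 47 mm from the origin along its x. Origin: centre of the body's underside. Not to be shifted.

How it is judged:
By the outcome, as a careful person would: the job done as asked, in the order asked, and still so for the second after the job is handed in, with the robot touching nothing.
It also fails if it takes over 96 s, if anything falls off the work surface, if the arm or the gripper's body presses on something with over 40 N, if the wrist force passes 120 N, or if a joint passes its speed limit or range.

## Robot

A 6-joint arm with a two-finger parallel gripper is mounted at the origin on the work surface. World frame = base frame: x ahead of the robot, y to its left, z up, the work surface at z = 0. Lengths are in m, angles in rad, forces in N, time in s.
With the tool pointing down it reaches from about 0.35 to 0.975 m from the base axis. Payload 4.9 kg.
Tool frame: the origin (TCP) lies on the centre line of the jaws, within the pads' length; the fingertips stand manip.tip_reach ahead of it and the grasp point (between the pads) is the TCP (manip.tip_reach is the distance from the TCP to the fingertips, in m); z points along the fingers, y is the line along which they close (so a half turn about z gives the same grasp; the last joint's range is limited). The gripper opens to 85 mm and grips with 20 to 120 N. Pads are 22 mm wide; open, the fingers measure 114 mm over their backs; the gripper's body (76 mm by 85 mm) begins 54 mm behind the grasp point. The pads swing forward as they close: fully open they stand 13 mm farther back than shut.
Start: joints at [-1.238, 0.053, 1.613, -0, 1.476, -0.119], TCP at [0.273, -0.562, 0.25] pointing down, gripper open.
Joint ranges: [-3.01, 3.01], [-1.01, 2.22], [0.06, 2.58], [-1.02, 4.17], [0.09, 2.62], [-3.14, 3.14]. Speed limits (rad/s): [2.57, 2.57, 3.14, 3.14, 3.14, 3.14].

## Interface

Orientations are given as a unit quaternion [w, x, y, z].
In Python, from plant import manip gives the robot as it stands. The module is installed in compiled form; this text tells all that it offers.
- The arm moves only by the tool move_arm, never from a script. Its argument "rows" is a list of rows, each a list of 7 numbers: the shift along the tool's x, y, z in cm, then the turn, a rotation vector about the tool's x, y, z in degrees, then the opening, from -1 (shut) to 1 (fully open). In form: [[tx, ty, tz, ax, ay, az, jaw], ...]. A call has 1 to 20 rows; each row shifts and turns the commanded pose from where the row before left it, along the tool's axes as they then stand; what a row does not reach is not made up. A row lasts 1/12 s, in which the tool goes at most 41.7 mm and 7.16 degrees, less where a joint would pass 70% of its speed; a pose out of reach is approached as far as the arm can. A call is refused whole if a number of a shift passes 4.17 or a number of a turn 7.16, either way. A call with a gripper value outside its range is refused whole. The fingers move at their own pace and stop on an object; the grip force is fixed at half the most. Time passes only in rows, so rows that do not move let the fingers close. It gives the time, the measured TCP pose, the force, the opening and the grip force at its end, in the units of the state.
- manip.state(): the state, without advancing time (a new reading comes with each control period).
- manip.grab_frame(name): name is "scene" or "top"; returns a dict with "img" (384x512x3 uint8, blue, green, red), "mtx" (3x3 intrinsics, pixels), "R" (3x3) and "t" (3): a world point X has camera coordinates R X + t. Camera axes: x right, y down, z forward; pixel columns grow to the right and rows downward; lengths in m; the calibration is good to about 2 mm. A picture is of the moment at which its call begins. There is no depth.
- manip.job_done(): hands the job in; it is judged then, once.
The state is a dict: "time": time; "joint_pos": joint angles; "joint_vel": joint speeds; "joint_efforts": joint torques, N m; "tool_pos": TCP position; "tool_rot": TCP orientation; "contact_force": force on the tool from outside, world axes, zero at the start; "ft_torque": the same for the moment, N m; "gripper_width": opening from 0.0 (shut) to 1.0 (fully open); "grasp_force": force on a finger pad.
Only numpy, scipy, OpenCV 4.12 (cv2) and the standard library are available. Lean on these libraries where they do the work, as an engineer would, in place of code of your own. Each camera call takes 0.05 s, during which the arm holds its last target. There are 200 camera calls.

## Working session

There is one attempt and no reset: what is moved stays moved. The work goes in short steps, Python scripts to look and compute and a tool call to move; the robot and the scene stay as the last step left them, time stands still between calls to the robot, and variables do not carry over. Pictures are saved under pics/ and viewed, at most 14 in all, crops included, and the job is handed in when it is done.

Besides the shell and the picture viewer there is one more tool, called after "Emit:" as name(argument=value, ...) on one line, values as JSON. move_arm: Moves the arm, as the interface text tells. Its arguments: {"type":"object","properties":{"rows":{"type":"array","items":{"type":"array","items":{"type":"number"}}}},"required":["rows"]}

```bash
mkdir -p pics
python3 - <<'E'
from plant import manip
import cv2,numpy as np
s=manip.state();print({k:np.round(v,3) for k,v in s.items()},manip.tip_reach)
for n in("scene","top"):
    f=manip.grab_frame(n);cv2.imwrite(f"pics/{n}0.png",f["img"]);print(n,f["mtx"].round(1).tolist(),(-f["R"].T@f["t"]).round(3),f["R"].round(3).tolist())
E
```

```text
{'time': np.float64(0.0), 'joint_pos': array([-1.238,  0.053,  1.614,  0.   ,  1.476, -0.119]), 'joint_vel': array([-0.   , -0.001, -0.001, -0.   , -0.   , -0.001]), 'joint_efforts': array([ 0.0000e+00, -3.9367e+01, -3.7018e+01, -0.0000e+00,  7.0000e-03,
        0.0000e+00]), 'tool_pos': array([ 0.273, -0.562,  0.249]), 'tool_rot': array([-0.001,  0.975,  0.224, -0.   ]), 'contact_force': array([-0.019, -0.795,  0.299]), 'ft_torque': array([-0.012, -0.015,  0.004]), 'grasp_force': np.float64(0.0), 'gripper_width': np.float64(1.0)} 0.019
scene [[484.7, 0.0, 255.0], [0.0, 484.7, 203.7], [0.0, 0.0, 1.0]] [ 1.317 -0.333  0.601] [[0.402, 0.916, -0.014], [0.51, -0.237, -0.827], [-0.76, 0.325, -0.562]]
top [[361.7, 0.0, 255.7], [0.0, 361.7, 189.3], [0.0, 0.0, 1.0]] [ 0.387 -0.013  0.867] [[0.076, -0.997, -0.004], [-0.973, -0.073, -0.22], [0.219, 0.021, -0.975]]
```

View pics/scene0.png

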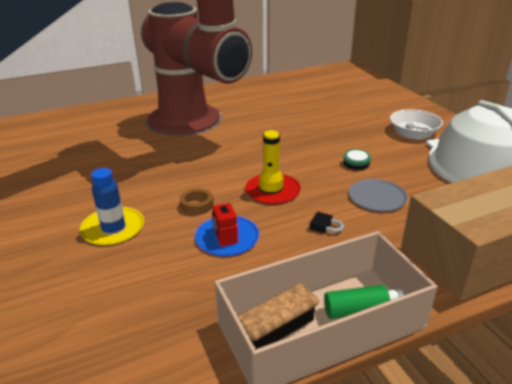

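View pics/top0.png

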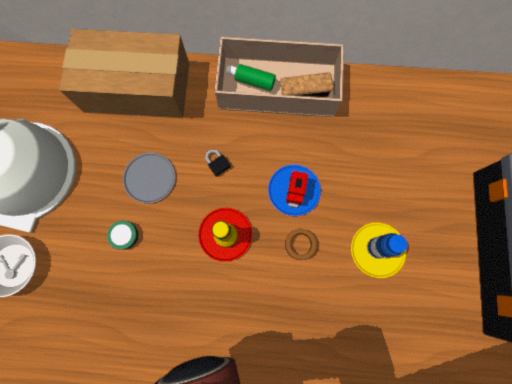

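The scene view shows the torch in the red tray (272,187), the tape measure in the blue tray (227,236) and the can in the yellow tray (112,226). The grey tray (378,195) is empty. In the top view the trays are red (225,234), blue (295,190), yellow (379,250) and grey (150,178), with the padlock at (217,163), the packing tape at (302,244) and the tin at (123,235).

```bash
cat > h.py <<'E'
from plant import manip
import cv2,numpy as np
def ground(f,uv,z):
    uv=np.asarray(uv,float).reshape(-1,2)
    d=np.c_[uv,np.ones(len(uv))]@np.linalg.inv(f["mtx"]).T@f["R"]
    c=-f["R"].T@f["t"]; return (c+d*((z-c[2])/d[:,2])[:,None])[:,:2]
def pix(f,p):
    q=f["mtx"]@(f["R"]@np.array(p)+f["t"]);return q[:2]/q[2]
H={'red':[(0,5),(174,180)],'yellow':[(22,35)],'blue':[(105,125)]}
def comps(f,col,box):
    hsv=cv2.cvtColor(f["img"],cv2.COLOR_BGR2HSV)
    m=np.zeros(hsv.shape[:2],np.uint8)
    if col=='grey':m=cv2.inRange(hsv,(100,20,80),(130,90,160))
    elif col=='brown': m=cv2.inRange(hsv,(5,120,40),(18,255,125))
    else:
        for a,b in H[col]: m|=cv2.inRange(hsv,(a,170,50),(b,255,255))
    k=np.zeros_like(m);x,y,w,h=box;k[y:y+h,x:x+w]=m[y:y+h,x:x+w]
    cs,_=cv2.findContours(k,cv2.RETR_EXTERNAL,cv2.CHAIN_APPROX_NONE)
    return sorted(cs,key=cv2.contourArea,reverse=True),k
def bearing(f,m):
    v,u=np.nonzero(m);g=ground(f,np.c_[u,v],0.);c=(-f["R"].T@f["t"])[:2]
    d=g-c;a0=np.arctan2(*d.mean(0)[::-1]);a=(np.arctan2(d[:,1],d[:,0])-a0+np.pi)%(2*np.pi)-np.pi
    return c,a0+(a.min()+a.max())/2
def cross(a,b):
    (c1,t1),(c2,t2)=a,b
    A=np.array([[np.cos(t1),-np.cos(t2)],[np.sin(t1),-np.sin(t2)]]);s=np.linalg.solve(A,c2-c1)
    return c1+s[0]*np.array([np.cos(t1),np.sin(t1)])
E
python3 - <<'E'
from h import *
T=manip.grab_frame("top");S=manip.grab_frame("scene")
tb={'red':(190,200,70,70),'blue':(262,155,65,70),'yellow':(345,215,60,70),'grey':(118,148,64,60)}
sb={'red':(240,165,66,42),'blue':(190,210,75,50),'yellow':(75,200,75,50),'grey':(340,170,72,50)}
for n in tb:
    for f,b in((T,tb),(S,sb)):
        c,_=comps(f,n,b[n]);p=ground(f,c[0],0.008).astype(np.float32);print(n,cv2.minEnclosingCircle(p))
ob={'torch':('yellow',(205,210,40,45),(250,120,40,75)),'can':('blue',(365,228,48,35),(85,160,45,75)),'tape':('red',(280,165,35,50),(205,195,40,60))}
for n,(c,t,s) in ob.items():
    ct,mt=comps(T,c,t);cs,ms=comps(S,c,s)
    print(n,mt.sum()//255,ms.sum()//255,cross(bearing(T,mt),bearing(S,ms)).round(4))
    h={'torch':.136,'can':.134,'tape':.069}[n]
    for f,cc in((T,ct),(S,cs)):
        g=ground(f,np.vstack(cc[:3]),h).astype(np.float32);print('  at top z: min',g.min(0),'max',g.max(0),cv2.minAreaRect(g))
for n,uv in dict(tin=(123,235),padlock=(219,164),ptape=(302,244)).items(): print(n,ground(T,uv,.02))
big=lambda f,x,y,w,h,k:cv2.resize(f["img"][y:y+h,x:x+w],None,fx=k,fy=k,interpolation=cv2.INTER_CUBIC)
cv2.imwrite("pics/tape0.png",np.hstack([big(T,255,150,80,75,5),big(S,185,190,80,75,5)]))
E
```

```text
red ((0.46708551049232483, 0.06976369023323059), 0.06398119777441025)
red ((0.4700136184692383, 0.07236450165510178), 0.06534352898597717)
blue ((0.5870545506477356, -0.08796879649162292), 0.06306508183479309)
blue ((0.590177595615387, -0.08476223796606064), 0.06292661279439926)
yellow ((0.4579070210456848, -0.2919798493385315), 0.06477899849414825)
yellow ((0.45988601446151733, -0.288375586271286), 0.066818006336689)
grey ((0.5695966482162476, 0.22524984180927277), 0.006207870785146952)
grey ((0.6067298650741577, 0.3262697458267212), 0.0027050189673900604)
torch 472 977 [0.4667 0.0709]
  at top z: min [0.43066943 0.0342789 ] max [0.48060414 0.08446728] ((0.4546199142932892, 0.060002416372299194), (0.053809989243745804, 0.043739933520555496), 67.89527893066406)
  at top z: min [ 0.43599302 -0.03508468] max [0.6666482  0.09188756] ((0.5513346195220947, 0.030167654156684875), (0.040841009467840195, 0.2513428032398224), 65.03226470947266)
can 527 914 [ 0.4619 -0.2872]
  at top z: min [ 0.4372847  -0.30664295] max [ 0.48067734 -0.2326826 ] ((0.4589003920555115, -0.26959317922592163), (0.04173998534679413, 0.07535406202077866), 4.352237701416016)
  at top z: min [ 0.4468581  -0.31302673] max [ 0.65843683 -0.27025947] ((0.5526685118675232, -0.2926863431930542), (0.03818029537796974, 0.21130149066448212), 85.18118286132812)
tape 443 737 [ 0.4695 -0.0465]
  at top z: min [ 0.54225415 -0.10862064] max [ 0.6143746  -0.06759135] ((0.5786499381065369, -0.08885101974010468), (0.03616456314921379, 0.0717708170413971), 82.89775085449219)
  at top z: min [ 0.56839424 -0.12954073] max [ 0.6908677  -0.06962679] ((0.6299524903297424, -0.09841778874397278), (0.040957849472761154, 0.1261531263589859), 76.91051483154297)
tin [[0.4451939  0.30600321]]
padlock [[0.63408976 0.09914955]]
ptape [[ 0.45604369 -0.11199745]]
```

View pics/tape0.png

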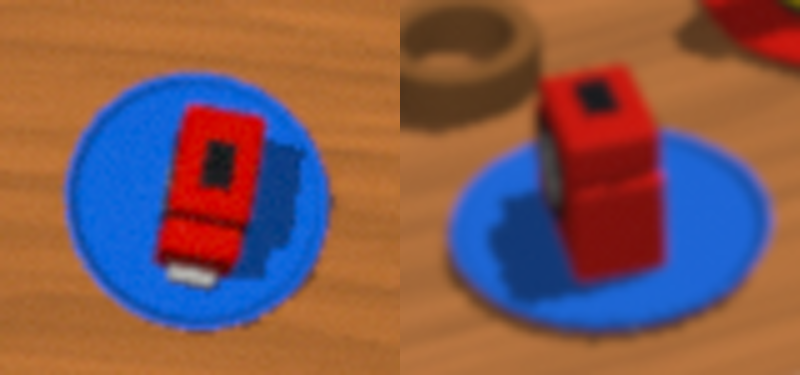

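The crop shows the tape measure with its hook toward the robot (crop 192,275). The corners of its top face are near crop (187,105), (267,118), (240,222) and (163,212). I still need the grey tray and the tape measure's exact pose.

```bash
cat >> h.py <<'E'
def go(x,y,z,yaw=None):
    from scipy.spatial.transform import Rotation as Ro
    s=manip.state();q=s["tool_rot"];R=Ro.from_quat(np.r_[q[1:],q[0]])
    m=R.as_matrix();print("tool shift cm",(m.T@(np.array([x,y,z])-s["tool_pos"])*100).round(2),"yaw",np.degrees(np.arctan2(m[1,0],m[0,0])).round(2),"tilt",(m[:2,2]).round(4))
    if yaw is not None:
        t=Ro.from_matrix([[np.cos(yaw),np.sin(yaw),0],[np.sin(yaw),-np.cos(yaw),0],[0,0,-1]])
        print("rotvec deg",np.degrees((R.inv()*t).as_rotvec()).round(2),"shift in turned frame",(t.as_matrix().T@(np.array([x,y,z])-s["tool_pos"])*100).round(2))
E
python3 - <<'E'
from h import *
T=manip.grab_frame("top");S=manip.grab_frame("scene")
for f,(u,v),b in((T,(150,178),(115,145,70,66)),(S,(378,195),(340,170,72,50))):
    hsv=cv2.cvtColor(f["img"],cv2.COLOR_BGR2HSV);print(hsv[v,u],hsv[v,u+45])
    m=cv2.inRange(hsv,(90,20,40),(135,140,220));x,y,w,h=b
    cs,_=cv2.findContours(m[y:y+h,x:x+w],cv2.RETR_EXTERNAL,cv2.CHAIN_APPROX_NONE,offset=(x,y))
    c=max(cs,key=cv2.contourArea);print('grey',cv2.minEnclosingCircle(ground(f,c,.008).astype(np.float32)))
P=np.array([(187,105),(267,118),(240,222),(163,212)])/5+[254.9,149.9]
g=ground(T,P,.069);print(g.round(4),g.mean(0));d=np.roll(g,-1,0)-g;print(np.linalg.norm(d,axis=1),np.degrees(np.arctan2(d[:,1],d[:,0])))
P=np.array([(540,80),(630,65),(660,148),(568,153)])/5+[184.9-80,189.9]
g=ground(S,P,.069);print(g.round(4),g.mean(0));d=np.roll(g,-1,0)-g;print(np.linalg.norm(d,axis=1),np.degrees(np.arctan2(d[:,1],d[:,0])))
ct,m=comps(T,'red',(280,165,35,50))
g=ground(T,np.vstack(ct[:2]),.069)
c=np.linalg.norm(g-g.mean(0),axis=1)
go(.585,-.087,.2,np.radians(-8))
E
```

```text
[120  15 139] [ 14 183 188]
grey ((0.625548779964447, 0.24386990070343018), 0.013298782519996166)
[116  16 131] [ 15 136 174]
grey ((0.5895761847496033, 0.32421207427978516), 0.004546324722468853)
[[ 0.616  -0.0762]
 [ 0.6126 -0.1129]
 [ 0.5632 -0.103 ]
 [ 0.5652 -0.0681]] [ 0.58923046 -0.09005021]
[0.03690188 0.05042413 0.03491558 0.0514818 ] [-95.30395839 168.5763567   86.72269701  -9.0542787 ]
[[ 0.5688 -0.1022]
 [ 0.5738 -0.0666]
 [ 0.6301 -0.0766]
 [ 0.6186 -0.1089]] [ 0.59784317 -0.08859977]
[0.03596695 0.05715063 0.03430469 0.05031229] [  81.90901716  -10.04641946 -109.53534192  172.35794538]
tool shift cm [ 48.83 -29.11   5.01] yaw 25.88 tilt [-0.0003  0.0007]
rotvec deg [-4.000e-02  1.000e-02  3.388e+01] shift in turned frame [ 24.31 -51.39   4.99]
```

Emit:
move_arm(rows=[[0,0,0,0,0,7.08,1],[0,0,0,0,0,7.08,1],[0,0,0,0,0,7.08,1],[0,0,0,0,0,7.08,1],[0,0,0,0,0,7.08,1],[0,0,0,0,0,0,1]])

```text
time: 0.8
tool_pos: [0.2728, -0.5622, 0.2502]
tool_rot: [-0.0, 0.996, -0.084, -0.0]
contact_force: [-0.5, -0.2, -0.2]
gripper_width: 0.998
grasp_force: 0.0
```

Run:
```python
from h import *
T=manip.grab_frame("top");S=manip.grab_frame("scene")
for f,b in((T,(115,145,70,66)),(S,(340,170,72,50))):
    m=cv2.inRange(cv2.cvtColor(f["img"],cv2.COLOR_BGR2HSV),(0,0,60),(180,60,200));x,y,w,h=b
    cs,_=cv2.findContours(m[y:y+h,x:x+w].copy(),cv2.RETR_EXTERNAL,cv2.CHAIN_APPROX_NONE,offset=(x,y))
    c=max(cs,key=cv2.contourArea);print('grey',cv2.minEnclosingCircle(ground(f,c,.008).astype(np.float32)))
go(.591,-.0895,.2,np.radians(-9.5))
```

```text
grey ((0.5909964442253113, 0.26969438791275024), 0.06407900154590607)
grey ((0.5943271517753601, 0.2732378840446472), 0.06654725968837738)
tool shift cm [ 23.73 -51.81   5.03] yaw -9.34 tilt [-0.      0.0002]
rotvec deg [-0.01  0.    0.16] shift in turned frame [ 23.58 -51.88   5.02]
```

Emit:
move_arm(rows=[[1.32,-2.88,0,0,0,0,1],[1.32,-2.88,0,0,0,0,1],[1.32,-2.88,0,0,0,0,1],[1.32,-2.88,0,0,0,0,1],[1.32,-2.88,0,0,0,0,1],[1.32,-2.88,0,0,0,0,1],[1.32,-2.88,0,0,0,0,1],[1.32,-2.88,0,0,0,0,1],[1.32,-2.88,0,0,0,0,1],[1.32,-2.88,0,0,0,0,1],[1.32,-2.88,0,0,0,0,1],[1.32,-2.88,0,0,0,0,1],[1.32,-2.88,0,0,0,0,1],[1.32,-2.88,0,0,0,0,1],[1.32,-2.88,0,0,0,0,1],[1.32,-2.88,0,0,0,0,1],[1.32,-2.88,0,0,0,0,1],[1.32,-2.88,0,0,0,0,1],[0,0,0,0,0,0,1],[0,0,0,0,0,0,1]])

```text
time: 2.57
tool_pos: [0.5933, -0.0891, 0.2502]
tool_rot: [0.0, 0.997, -0.081, -0.0]
contact_force: [0.4, 0.4, -0.8]
gripper_width: 1.0
grasp_force: 0.0
```

Run:
```python
from h import *
go(.591,-.0895,.045,np.radians(-9.5))
S=manip.grab_frame("scene");cv2.imwrite("pics/s1.png",S["img"])
```

```text
tool shift cm [-0.21  0.07 20.52] yaw -9.24 tilt [-0.0004 -0.0002]
rotvec deg [0.01 0.02 0.26] shift in turned frame [-0.22  0.08 20.52]
```

View pics/s1.png

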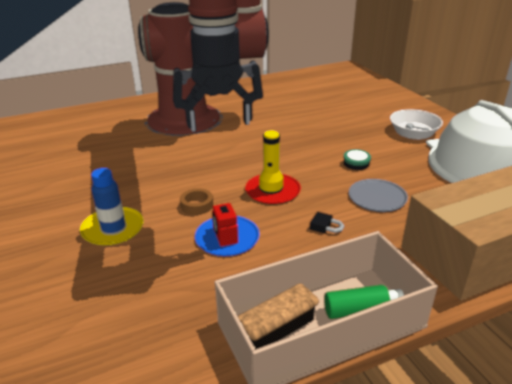

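The gripper (fingertips near 183,125 and 248,120) stands above the tape measure (225,225). I'll go down and grip.

Emit:
move_arm(rows=[[-0.2,0.08,2,0,0,0,1],[0,0,2,0,0,0,1],[0,0,2,0,0,0,1],[0,0,2,0,0,0,1],[0,0,2,0,0,0,1],[0,0,2,0,0,0,1],[0,0,2,0,0,0,1],[0,0,2,0,0,0,1],[0,0,2,0,0,0,1],[0,0,2,0,0,0,1],[0,0,0.5,0,0,0,1],[0,0,0,0,0,0,1],[0,0,0,0,0,0,-1],[0,0,0,0,0,0,-1],[0,0,0,0,0,0,-1],[0,0,0,0,0,0,-1],[0,0,0,0,0,0,-1],[0,0,0,0,0,0,-1],[0,0,0,0,0,0,-1],[0,0,0,0,0,0,-1]])

```text
time: 4.28
tool_pos: [0.5921, -0.0911, 0.0471]
tool_rot: [0.0, 0.997, -0.083, 0.001]
contact_force: [0.6, -1.5, 6.3]
gripper_width: 0.439
grasp_force: 60.4
```

Run:
```python
from h import *
s=manip.state();print(s["tool_pos"],s["gripper_width"],s["grasp_force"],s["contact_force"])
go(.5927,.2715,.12)
```

```text
[ 0.59210508 -0.09107227  0.04714441] 0.4389704217349641 60.431769490242004 [ 0.58773006 -1.54759893  6.29739465]
tool shift cm [ -5.91 -35.77  -7.32] yaw -9.5 tilt [ 0.0029 -0.0009]
```

Emit:
move_arm(rows=[[0,0,-1,0,0,0,-1],[0,0,-2,0,0,0,-1],[0,0,-2,0,0,0,-1],[0,0,-2,0,0,0,-1],[0,0,-1,0,0,0,-1],[-0.25,-1.5,0,0,0,0,-1],[-0.5,-3,0,0,0,0,-1],[-0.5,-3,0,0,0,0,-1],[-0.5,-3,0,0,0,0,-1],[-0.5,-3,0,0,0,0,-1],[-0.5,-3,0,0,0,0,-1],[-0.5,-3,0,0,0,0,-1],[-0.5,-3,0,0,0,0,-1],[-0.5,-3,0,0,0,0,-1],[-0.5,-3,0,0,0,0,-1],[-0.5,-3,0,0,0,0,-1],[-0.5,-3,0,0,0,0,-1],[-0.25,-1.2,0,0,0,0,-1],[0,0,0,0,0,0,-1],[0,0,0,0,0,0,-1]])

```text
time: 5.95
tool_pos: [0.5894, 0.2717, 0.1239]
tool_rot: [0.001, 0.997, -0.082, -0.001]
contact_force: [0.2, -0.5, -2.1]
gripper_width: 0.439
grasp_force: 60.1
```

Run:
```python
from h import *
s=manip.state();print(s["tool_pos"],s["gripper_width"],s["grasp_force"],s["contact_force"])
go(.5927,.2715,.048)
cv2.imwrite("pics/s2.png",manip.grab_frame("scene")["img"])
```

```text
[0.58939267 0.27168133 0.12386083] 0.4386047318803272 60.14373779296875 [ 0.22914981 -0.48931865 -2.14509752]
tool shift cm [ 0.34 -0.05  7.59] yaw -9.42 tilt [-0.0023 -0.0013]
```

View pics/s2.png

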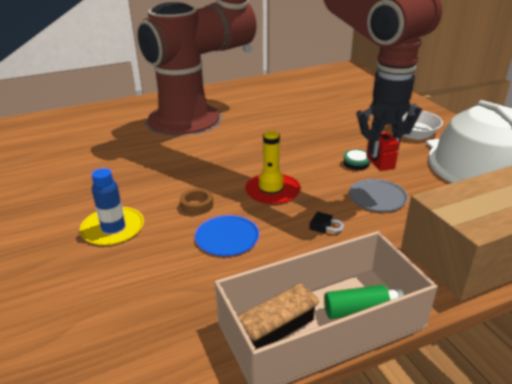

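The tape measure (385,152) hangs upright above the grey tray, and the blue tray (227,235) is empty.

Emit:
move_arm(rows=[[0.3,0,2,0,0,0,-1],[0,0,2,0,0,0,-1],[0,0,2,0,0,0,-1],[0,0,1,0,0,0,-1],[0,0,0.4,0,0,0,-1],[0,0,0,0,0,0,-1],[0,0,0,0,0,0,-1],[0,0,0,0,0,0,-1]])

```text
time: 6.67
tool_pos: [0.5947, 0.2709, 0.0531]
tool_rot: [-0.001, 0.997, -0.083, 0.001]
contact_force: [0.3, -0.2, -2.7]
gripper_width: 0.438
grasp_force: 60.1
```

Emit:
move_arm(rows=[[0,0,0.3,0,0,0,-1],[0,0,0.15,0,0,0,-1],[0,0,0,0,0,0,-1],[0,0,0,0,0,0,-1]])

```text
time: 7.0
tool_pos: [0.5938, 0.271, 0.0472]
tool_rot: [-0.0, 0.997, -0.083, 0.0]
contact_force: [0.4, 0.2, -0.9]
gripper_width: 0.439
grasp_force: 60.2
```

Emit:
move_arm(rows=[[0,0,0,0,0,0,1],[0,0,0,0,0,0,1],[0,0,0,0,0,0,1],[0,0,0,0,0,0,1],[0,0,0,0,0,0,1],[0,0,0,0,0,0,1],[0,0,0,0,0,0,1],[0,0,-1,0,0,0,1],[0,0,-2,0,0,0,1],[0,0,-2,0,0,0,1],[0,0,-2,0,0,0,1],[0,0,-2.5,0,0,0,1],[0,0,-2.5,0,0,0,1],[0,0,-2.5,0,0,0,1],[0,0,-2.5,0,0,0,1],[0,0,-1,0,0,0,1],[0,0,0,0,0,0,1]])

```text
time: 8.42
tool_pos: [0.5953, 0.2714, 0.2316]
tool_rot: [-0.001, 0.997, -0.083, 0.003]
contact_force: [0.5, 1.0, 0.5]
gripper_width: 1.002
grasp_force: 0.0
```

Run:
```python
from h import *
go(.461,-.2872,.228)
T=manip.grab_frame("top");cv2.imwrite("pics/t3.png",T["img"])
```

```text
tool shift cm [-4.02 57.31  0.13] yaw -9.51 tilt [0.0072 0.0024]
```

View pics/t3.png

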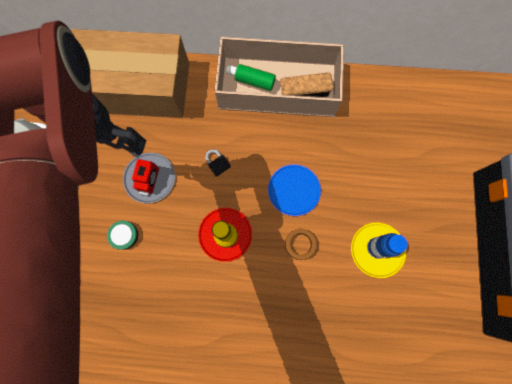

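The tape measure stands upright in the grey tray (145,177), the blue tray (295,190) is free and the loose things haven't moved. Next is the can.

Emit:
move_arm(rows=[[-0.1,1.5,0,0,0,0,1],[-0.22,3.1,0,0,0,0,1],[-0.22,3.1,0,0,0,0,1],[-0.22,3.1,0,0,0,0,1],[-0.22,3.1,0,0,0,0,1],[-0.22,3.1,0,0,0,0,1],[-0.22,3.1,0,0,0,0,1],[-0.22,3.1,0,0,0,0,1],[-0.22,3.1,0,0,0,0,1],[-0.22,3.1,0,0,0,0,1],[-0.22,3.1,0,0,0,0,1],[-0.22,3.1,0,0,0,0,1],[-0.22,3.1,0,0,0,0,1],[-0.22,3.1,0,0,0,0,1],[-0.22,3.1,0,0,0,0,1],[-0.22,3.1,0,0,0,0,1],[-0.22,3.1,0,0,0,0,1],[-0.22,3.1,0,0,0,0,1],[-0.22,3.1,0,0,0,0,1],[0,0,0,0,0,0,1]])

```text
time: 10.13
tool_pos: [0.4558, -0.2914, 0.224]
tool_rot: [-0.0, 0.996, -0.086, -0.002]
contact_force: [0.5, -1.0, 0.1]
gripper_width: 0.999
grasp_force: 0.0
```

Emit:
move_arm(rows=[[0,0,0,0,0,0,1],[0,0,0,0,0,0,1]])

```text
time: 10.3
tool_pos: [0.4577, -0.287, 0.2247]
tool_rot: [-0.001, 0.997, -0.083, -0.001]
contact_force: [0.2, -0.1, -0.2]
gripper_width: 0.998
grasp_force: 0.0
```

Run:
```python
from h import *
go(.461,-.2872,.088)
```

```text
tool shift cm [ 0.38 -0.   13.67] yaw -9.55 tilt [-0.0028  0.0026]
```

Emit:
move_arm(rows=[[0.35,0,1.5,0,0,0,1],[0,0,2,0,0,0,1],[0,0,2,0,0,0,1],[0,0,2,0,0,0,1],[0,0,2,0,0,0,1],[0,0,2,0,0,0,1],[0,0,1.5,0,0,0,1],[0,0,0.4,0,0,0,1],[0,0,0,0,0,0,1],[0,0,0,0,0,0,1],[0,0,0,0,0,0,-1],[0,0,0,0,0,0,-1],[0,0,0,0,0,0,-1],[0,0,0,0,0,0,-1],[0,0,0,0,0,0,-1],[0,0,0,0,0,0,-1],[0,0,0,0,0,0,-1]])

```text
time: 11.72
tool_pos: [0.4632, -0.2891, 0.0944]
tool_rot: [0.001, 0.997, -0.083, 0.001]
contact_force: [-0.4, -0.9, 6.5]
gripper_width: 0.562
grasp_force: 62.8
```

Run:
```python
from h import *
s=manip.state();print(s["tool_pos"],s["gripper_width"],s["grasp_force"])
go(.5886,-.0864,.15)
S=manip.grab_frame("scene");cv2.imwrite("pics/s4.png",cv2.resize(S["img"][90:260,40:280],None,fx=3,fy=3))
```

```text
[ 0.46319573 -0.2890859   0.09442038] 0.5615606170998432 62.78404784970917
tool shift cm [  9.03 -22.06  -5.57] yaw -9.53 tilt [ 0.0023 -0.0019]
```

View pics/s4.png

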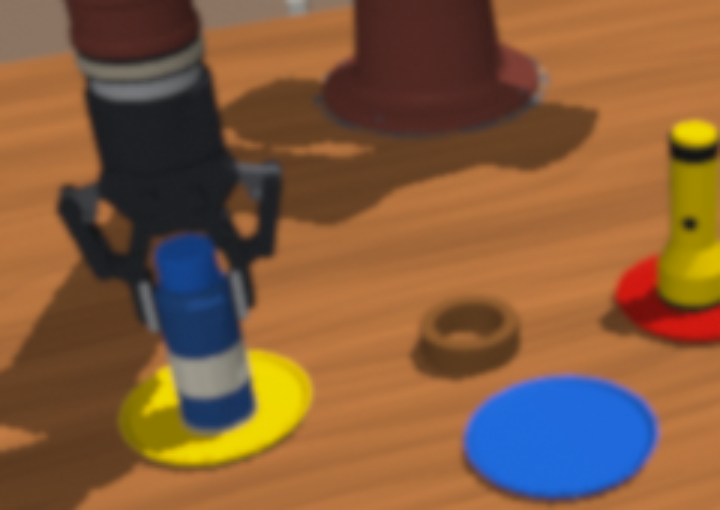

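The jaws hold the can well (crop 205,290), and the gripper body clears its cap.

Emit:
move_arm(rows=[[0,0,-1,0,0,0,-1],[0,0,-2,0,0,0,-1],[0,0,-2,0,0,0,-1],[0,0,-1,0,0,0,-1],[0.4,-1,0,0,0,0,-1],[0.8,-2,0,0,0,0,-1],[0.8,-2,0,0,0,0,-1],[0.8,-2,0,0,0,0,-1],[0.8,-2,0,0,0,0,-1],[0.8,-2,0,0,0,0,-1],[0.9,-2,0,0,0,0,-1],[0.9,-2,0,0,0,0,-1],[0.9,-2,0,0,0,0,-1],[0.9,-2,0,0,0,0,-1],[0.9,-2,0,0,0,0,-1],[0,-1,0,0,0,0,-1],[0,0,0,0,0,0,-1],[0,0,0,0,0,0,-1],[0,0,0,0,0,0,-1]])

```text
time: 13.35
tool_pos: [0.5855, -0.0863, 0.152]
tool_rot: [0.0, 0.997, -0.083, -0.001]
contact_force: [0.2, -0.2, -1.7]
gripper_width: 0.561
grasp_force: 62.5
```

Run:
```python
from h import *
s=manip.state();print(s["tool_pos"],s["gripper_width"],s["grasp_force"])
go(.5886,-.0864,.0945)
```

```text
[ 0.58554146 -0.08632694  0.15204295] 0.5612340537003363 62.47022653813474
tool shift cm [ 0.31 -0.05  5.75] yaw -9.54 tilt [-0.0015 -0.0001]
```

Emit:
move_arm(rows=[[0.3,0,1.5,0,0,0,-1],[0,0,2,0,0,0,-1],[0,0,1.2,0,0,0,-1],[0,0,0.5,0,0,0,-1],[0,0,0.2,0,0,0,-1],[0,0,0,0,0,0,-1],[0,0,0,0,0,0,-1],[0,0,0,0,0,0,-1],[0,0,0,0,0,0,-1]])

```text
time: 14.1
tool_pos: [0.5901, -0.0866, 0.1]
tool_rot: [0.0, 0.997, -0.083, 0.001]
contact_force: [0.1, -0.2, -1.9]
gripper_width: 0.562
grasp_force: 62.4
```

Emit:
move_arm(rows=[[0,0,0.3,0,0,0,-1],[0,0,0.15,0,0,0,-1],[0,0,0,0,0,0,-1],[0,0,0,0,0,0,-1],[0,0,0,0,0,0,-1]])

```text
time: 14.52
tool_pos: [0.5895, -0.0865, 0.0945]
tool_rot: [0.0, 0.997, -0.083, 0.0]
contact_force: [-0.1, -0.4, -1.0]
gripper_width: 0.563
grasp_force: 62.5
```

Emit:
move_arm(rows=[[0,0,0,0,0,0,1],[0,0,0,0,0,0,1],[0,0,0,0,0,0,1],[0,0,0,0,0,0,1],[0,0,0,0,0,0,1],[0,0,0,0,0,0,1],[0,0,0,0,0,0,1],[0,0,-1,0,0,0,1],[0,0,-2,0,0,0,1],[0,0,-2,0,0,0,1],[0,0,-2.5,0,0,0,1],[0,0,-2.5,0,0,0,1],[0,0,-2.5,0,0,0,1],[0,0,-1,0,0,0,1],[0,0,0,0,0,0,1],[0,0,0,0,0,0,1]])

```text
time: 15.85
tool_pos: [0.5894, -0.0865, 0.2295]
tool_rot: [0.0, 0.997, -0.083, 0.0]
contact_force: [-0.7, 0.6, -0.7]
gripper_width: 0.997
grasp_force: 0.0
```

Run:
```python
from h import *
go(.467,.071,.228)
S=manip.grab_frame("scene");cv2.imwrite("pics/s5.png",S["img"])
```

```text
tool shift cm [-14.68 -13.51   0.14] yaw -9.51 tilt [ 0.0007 -0.0002]
```

View pics/s5.png

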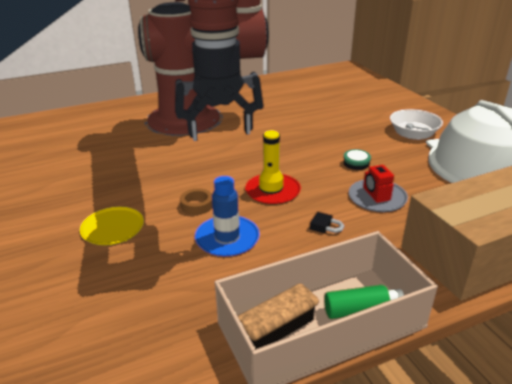

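The can stands upright in the blue tray (227,225) and the yellow tray (112,226) is free. Next is the torch.

Emit:
move_arm(rows=[[-1.5,-1.4,0,0,0,0,1],[-2.2,-2,0,0,0,0,1],[-2.2,-2,0,0,0,0,1],[-2.2,-2,0,0,0,0,1],[-2.2,-2,0,0,0,0,1],[-2.2,-2,0,0,0,0,1],[-1.5,-1.4,0,0,0,0,1],[-0.7,-0.7,0,0,0,0,1],[0,0,0,0,0,0,1],[0,0,0,0,0,0,1],[0,0,0,0,0,0,1]])

```text
time: 16.82
tool_pos: [0.4671, 0.0703, 0.2287]
tool_rot: [0.0, 0.997, -0.083, -0.0]
contact_force: [0.7, -0.5, 0.3]
gripper_width: 0.997
grasp_force: 0.0
```

Run:
```python
from h import *
go(.467,.071,.106)
```

```text
tool shift cm [-1.000e-02 -8.000e-02  1.227e+01] yaw -9.56 tilt [-0.0009 -0.0004]
```

Emit:
move_arm(rows=[[0,-0.05,1.5,0,0,0,1],[0,0,2,0,0,0,1],[0,0,2,0,0,0,1],[0,0,2,0,0,0,1],[0,0,2,0,0,0,1],[0,0,1.8,0,0,0,1],[0,0,0.7,0,0,0,1],[0,0,0,0,0,0,1],[0,0,0,0,0,0,1],[0,0,0,0,0,0,-1],[0,0,0,0,0,0,-1],[0,0,0,0,0,0,-1],[0,0,0,0,0,0,-1],[0,0,0,0,0,0,-1],[0,0,0,0,0,0,-1],[0,0,0,0,0,0,-1],[0,0,0,0,0,0,-1]])

```text
time: 18.23
tool_pos: [0.4675, 0.0713, 0.1104]
tool_rot: [0.0, 0.997, -0.083, 0.001]
contact_force: [-0.1, -1.8, 5.6]
gripper_width: 0.407
grasp_force: 59.5
```

Run:
```python
from h import *
s=manip.state();print(s["tool_pos"],s["gripper_width"],s["grasp_force"])
go(.459,-.290,.2)
```

```text
[0.46748262 0.07133468 0.1103689 ] 0.40726328180048044 59.52858209609985
tool shift cm [ 5.15 35.78 -8.95] yaw -9.51 tilt [ 0.0017 -0.0005]
```

Emit:
move_arm(rows=[[0,0,-1,0,0,0,-1],[0,0,-2,0,0,0,-1],[0,0,-2,0,0,0,-1],[0,0,-2,0,0,0,-1],[0,0,-1,0,0,0,-1],[0.25,1.1,0,0,0,0,-1],[0.33,2.4,0,0,0,0,-1],[0.33,2.4,0,0,0,0,-1],[0.33,2.4,0,0,0,0,-1],[0.33,2.4,0,0,0,0,-1],[0.33,2.4,0,0,0,0,-1],[0.33,2.4,0,0,0,0,-1],[0.33,2.4,0,0,0,0,-1],[0.33,2.4,0,0,0,0,-1],[0.33,2.4,0,0,0,0,-1],[0.33,2.4,0,0,0,0,-1],[0.33,2.4,0,0,0,0,-1],[0.33,2.4,0,0,0,0,-1],[0.33,2.4,0,0,0,0,-1],[0.33,2.4,0,0,0,0,-1]])

```text
time: 19.9
tool_pos: [0.456, -0.28, 0.1872]
tool_rot: [-0.001, 0.997, -0.083, -0.001]
contact_force: [0.4, -0.3, -0.2]
gripper_width: 0.408
grasp_force: 59.8
```

Emit:
move_arm(rows=[[0.25,1.1,0,0,0,0,-1],[0,0,0,0,0,0,-1],[0,0,0,0,0,0,-1],[0,0,0,0,0,0,-1]])

```text
time: 20.23
tool_pos: [0.4577, -0.289, 0.1884]
tool_rot: [-0.001, 0.997, -0.083, -0.001]
contact_force: [-0.7, 0.0, -0.9]
gripper_width: 0.408
grasp_force: 59.8
```

Run:
```python
from h import *
s=manip.state();print(s["gripper_width"],s["grasp_force"])
go(.459,-.290,.1105)
S=manip.grab_frame("scene");cv2.imwrite("pics/s6.png",cv2.resize(S["img"][60:260,40:280],None,fx=2.5,fy=2.5))
```

```text
0.4075004739476718 59.84537422657013
tool shift cm [0.15 0.08 7.79] yaw -9.48 tilt [-0.0011  0.0016]
```

View pics/s6.png

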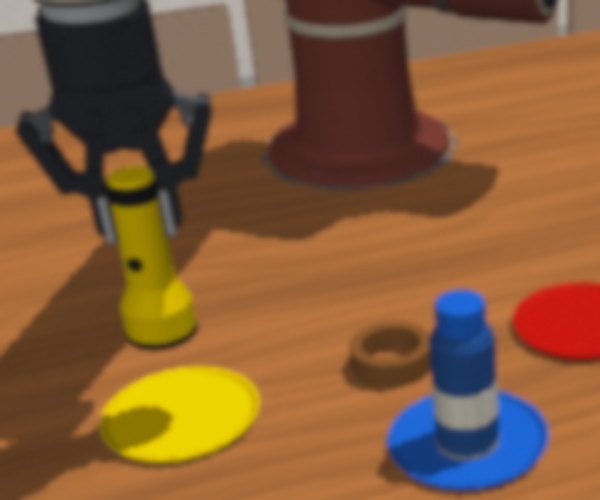

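The torch (crop 150,260) hangs upright above the yellow tray. Lower it.

Emit:
move_arm(rows=[[0.1,0.05,1.5,0,0,0,-1],[0,0,2,0,0,0,-1],[0,0,2,0,0,0,-1],[0,0,1.2,0,0,0,-1],[0,0,0.5,0,0,0,-1],[0,0,0.2,0,0,0,-1],[0,0,0,0,0,0,-1],[0,0,0,0,0,0,-1],[0,0,0,0,0,0,-1]])

```text
time: 21.03
tool_pos: [0.4598, -0.2912, 0.1168]
tool_rot: [0.001, 0.997, -0.083, 0.001]
contact_force: [0.4, 0.4, -1.2]
gripper_width: 0.407
grasp_force: 59.8
```

Emit:
move_arm(rows=[[0,0,0.3,0,0,0,-1],[0,0,0.2,0,0,0,-1],[0,0,0,0,0,0,-1],[0,0,0,0,0,0,-1],[0,0,0,0,0,0,-1]])

```text
time: 21.45
tool_pos: [0.4591, -0.2909, 0.1104]
tool_rot: [0.0, 0.997, -0.083, 0.0]
contact_force: [0.7, -0.3, -0.9]
gripper_width: 0.409
grasp_force: 59.9
```

Emit:
move_arm(rows=[[0,0,0,0,0,0,1],[0,0,0,0,0,0,1],[0,0,0,0,0,0,1],[0,0,0,0,0,0,1],[0,0,0,0,0,0,1],[0,0,0,0,0,0,1],[0,0,0,0,0,0,1],[0,0,-1,0,0,0,1],[0,0,-2,0,0,0,1],[0,0,-2,0,0,0,1],[0,0,-2.5,0,0,0,1],[0,0,-2.5,0,0,0,1],[0,0,-1.5,0,0,0,1],[0,0,-0.5,0,0,0,1],[0,0,0,0,0,0,1],[0,0,0,0,0,0,1]])

```text
time: 22.78
tool_pos: [0.4588, -0.2905, 0.2299]
tool_rot: [-0.0, 0.997, -0.083, -0.0]
contact_force: [-0.1, 0.6, 0.6]
gripper_width: 1.004
grasp_force: 0.0
```

Run:
```python
from h import *
go(.594,.271,.228)
S=manip.grab_frame("scene");cv2.imwrite("pics/s7.png",S["img"])
```

```text
tool shift cm [  4.05 -57.62   0.2 ] yaw -9.52 tilt [-0.0005  0.0003]
```

View pics/s7.png

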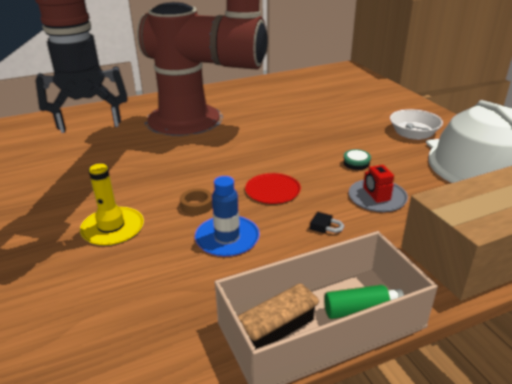

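The torch stands upright in the yellow tray (108,218). Back to the tape measure (380,185), still unmoved in the grey tray.

Emit:
move_arm(rows=[[0.1,-1.6,0,0,0,0,1],[0.22,-3.1,0,0,0,0,1],[0.22,-3.1,0,0,0,0,1],[0.22,-3.1,0,0,0,0,1],[0.22,-3.1,0,0,0,0,1],[0.22,-3.1,0,0,0,0,1],[0.22,-3.1,0,0,0,0,1],[0.22,-3.1,0,0,0,0,1],[0.22,-3.1,0,0,0,0,1],[0.22,-3.1,0,0,0,0,1],[0.22,-3.1,0,0,0,0,1],[0.22,-3.1,0,0,0,0,1],[0.22,-3.1,0,0,0,0,1],[0.22,-3.1,0,0,0,0,1],[0.22,-3.1,0,0,0,0,1],[0.22,-3.1,0,0,0,0,1],[0.22,-3.1,0,0,0,0,1],[0.22,-3.1,0,0,0,0,1],[0.22,-3.1,0,0,0,0,1],[0,0,0,0,0,0,1]])

```text
time: 24.5
tool_pos: [0.5932, 0.2729, 0.2276]
tool_rot: [-0.0, 0.997, -0.081, -0.002]
contact_force: [-1.3, -0.3, -0.9]
gripper_width: 0.998
grasp_force: 0.0
```

Emit:
move_arm(rows=[[0,0,0,0,0,0,1],[0,0,0,0,0,0,1],[0,0,0,0,0,0,1]])

```text
time: 24.75
tool_pos: [0.5935, 0.2676, 0.2292]
tool_rot: [0.0, 0.997, -0.083, -0.001]
contact_force: [0.2, 0.5, -0.1]
gripper_width: 0.999
grasp_force: 0.0
```

Run:
```python
from h import *
go(.594,.271,.046)
```

```text
tool shift cm [ 0.03 -0.36 18.32] yaw -9.57 tilt [-0.0018 -0.0009]
```

Emit:
move_arm(rows=[[0,-0.35,1.5,0,0,0,1],[0,0,2,0,0,0,1],[0,0,2,0,0,0,1],[0,0,2,0,0,0,1],[0,0,2,0,0,0,1],[0,0,2,0,0,0,1],[0,0,2,0,0,0,1],[0,0,2,0,0,0,1],[0,0,1.5,0,0,0,1],[0,0,1,0,0,0,1],[0,0,0.2,0,0,0,1],[0,0,0,0,0,0,1],[0,0,0,0,0,0,-1],[0,0,0,0,0,0,-1],[0,0,0,0,0,0,-1],[0,0,0,0,0,0,-1],[0,0,0,0,0,0,-1],[0,0,0,0,0,0,-1],[0,0,0,0,0,0,-1],[0,0,0,0,0,0,-1]])

```text
time: 26.42
tool_pos: [0.5955, 0.2724, 0.0498]
tool_rot: [-0.0, 0.997, -0.083, 0.001]
contact_force: [-0.0, -0.2, 5.6]
gripper_width: 0.437
grasp_force: 60.5
```

Run:
```python
from h import *
s=manip.state();print(s["tool_pos"],s["gripper_width"],s["grasp_force"])
go(.4685,.071,.11)
```

```text
[0.59547127 0.27243676 0.04977038] 0.4373130154526465 60.45115739107132
tool shift cm [-9.18 21.96 -6.06] yaw -9.51 tilt [0.0023 0.0007]
```

Emit:
move_arm(rows=[[0,0,-1,0,0,0,-1],[0,0,-2,0,0,0,-1],[0,0,-2,0,0,0,-1],[0,0,-1,0,0,0,-1],[-0.4,1,0,0,0,0,-1],[-0.9,2,0,0,0,0,-1],[-0.8,2,0,0,0,0,-1],[-0.8,2,0,0,0,0,-1],[-0.8,2,0,0,0,0,-1],[-0.8,2,0,0,0,0,-1],[-0.8,2,0,0,0,0,-1],[-0.8,2,0,0,0,0,-1],[-0.8,2,0,0,0,0,-1],[-0.8,2,0,0,0,0,-1],[-0.8,2,0,0,0,0,-1],[-0.4,1,0,0,0,0,-1],[0,0,0,0,0,0,-1],[0,0,0,0,0,0,-1],[0,0,0,0,0,0,-1]])

```text
time: 28.0
tool_pos: [0.4705, 0.0702, 0.1081]
tool_rot: [-0.0, 0.997, -0.083, -0.0]
contact_force: [0.3, 1.0, -1.7]
gripper_width: 0.437
grasp_force: 60.1
```

Run:
```python
from h import *
go(.470,.071,.050)
```

```text
tool shift cm [-0.06 -0.06  5.81] yaw -9.51 tilt [-0.      0.0004]
```

Emit:
move_arm(rows=[[-0.05,-0.05,1.5,0,0,0,-1],[0,0,2,0,0,0,-1],[0,0,1.2,0,0,0,-1],[0,0,0.5,0,0,0,-1],[0,0,0,0,0,0,-1],[0,0,0.3,0,0,0,-1],[0,0,0.1,0,0,0,-1],[0,0,0,0,0,0,-1],[0,0,0,0,0,0,-1],[0,0,0,0,0,0,-1]])

```text
time: 28.83
tool_pos: [0.4704, 0.0704, 0.053]
tool_rot: [-0.0, 0.997, -0.083, 0.001]
contact_force: [-0.6, 0.8, -2.0]
gripper_width: 0.438
grasp_force: 60.1
```

Emit:
move_arm(rows=[[0,0,0.2,0,0,0,-1],[0,0,0.1,0,0,0,-1],[0,0,0,0,0,0,-1],[0,0,0,0,0,0,-1]])

```text
time: 29.17
tool_pos: [0.4702, 0.0704, 0.0497]
tool_rot: [0.0, 0.997, -0.083, 0.0]
contact_force: [-0.3, -1.2, 2.8]
gripper_width: 0.436
grasp_force: 60.3
```

Contact with the tray. Release and go up.

Emit:
move_arm(rows=[[0,0,0,0,0,0,1],[0,0,0,0,0,0,1],[0,0,0,0,0,0,1],[0,0,0,0,0,0,1],[0,0,0,0,0,0,1],[0,0,0,0,0,0,1],[0,0,0,0,0,0,1],[0,0,-1,0,0,0,1],[0,0,-2,0,0,0,1],[0,0,-2,0,0,0,1],[0,0,-2.5,0,0,0,1],[0,0,-2.5,0,0,0,1],[0,0,-2.5,0,0,0,1],[0,0,-2.5,0,0,0,1],[0,0,-2,0,0,0,1],[0,0,-1,0,0,0,1],[0,0,0,0,0,0,1]])

```text
time: 30.58
tool_pos: [0.4715, 0.0705, 0.233]
tool_rot: [-0.0, 0.997, -0.083, 0.003]
contact_force: [0.6, -0.3, -0.6]
gripper_width: 1.0
grasp_force: 0.0
```

Emit:
move_arm(rows=[[0,-2,-0.5,0,0,0,1],[0,-3,-0.5,0,0,0,1],[0,-3,0,0,0,0,1],[0,-3,0,0,0,0,1],[0,-3,0,0,0,0,1],[0,-3,0,0,0,0,1],[0,-3,0,0,0,0,1],[0,-2,0,0,0,0,1],[0,0,0,0,0,0,1],[0,0,0,0,0,0,1],[0,0,0,0,0,0,1]])

```text
time: 31.5
tool_pos: [0.5057, 0.2868, 0.2378]
tool_rot: [0.001, 0.997, -0.083, -0.001]
contact_force: [-0.3, -0.1, -0.5]
gripper_width: 0.999
grasp_force: 0.0
```

Run:
```python
from h import *
T=manip.grab_frame("top");S=manip.grab_frame("scene");cv2.imwrite("pics/s8.png",S["img"]);cv2.imwrite("pics/t8.png",T["img"])
```

```text
(no output)
```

View pics/s8.png

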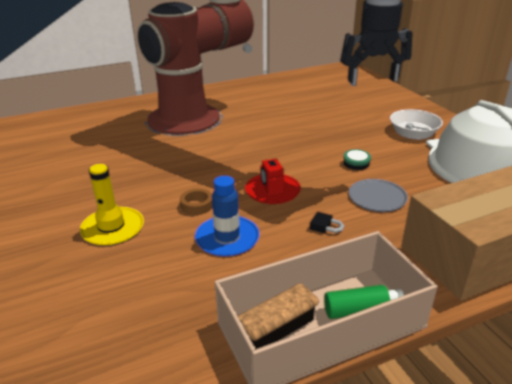

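View pics/t8.png

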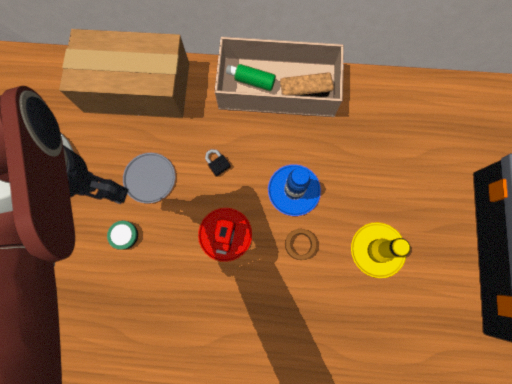

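Both views show every item upright in its own tray: tape measure (272,180), can (227,220) and torch (108,205) in the scene view. The grey tray (150,178 in the top view) is empty, and the tin, packing tape and padlock are where they started.

```bash
python3 -c "
from plant import manip;print(manip.job_done())"
```

```text
the job is handed in; nothing more can be done
None
```

The job is handed in at about 32 s: the tape measure, can and torch each stand upright near the middle of their own trays, the grey tray is empty, and the tin, packing tape and padlock look unmoved in the last pictures.

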